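Clamp a lamp board at the next station and set the nut's clearance

ROBOT

A 6-joint arm with a two-finger parallel gripper is mounted at the origin on the work surface. World frame = base frame: x ahead of the robot, y to its left, z up, the work surface at z = 0. Lengths are in m, angles in rad, forces in N, time in s.
With the tool pointing down it reaches from about 0.275 to 0.75 m from the base axis. Payload 10.2 kg.
Tool frame: the origin (TCP) lies between the finger pads, 19 mm behind the fingertips; this is the grasp point; z points along the fingers, y is the line along which they close (so a half turn about z gives the same grasp; the last joint's range is limited). The gripper opens to 88 mm and grips with 3 to 60 N. Pads are 18 mm wide; open, the fingers measure 123 mm over their backs; the gripper's body (75 mm by 187 mm) begins 45 mm behind the grasp point.
Start: joints at [-1.387, 0.313, 1.498, -0, 1.331, -0.223], TCP at [0.208, -0.482, 0.257] pointing down, gripper open.
Joint ranges: [-2.94, 2.94], [-0.97, 2.17], [0.19, 2.56], [-1.23, 4.37], [0.02, 3.11], [-2.88, 2.88]. Speed limits (rad/s): [2.39, 2.39, 3.01, 3.14, 3.14, 3.14].

INTERFACE

Orientations are given as a unit quaternion [w, x, y, z].
In Python, from cell import env gives the robot as it stands. The module is installed in compiled form; this text tells all that it offers.
- The arm moves only by the tool step_arm, never from a script. Its argument "steps" is a list of rows, each a list of 7 numbers: the turn, a rotation vector about the tool's x, y, z in degrees, then the shift along the tool's x, y, z in mm, then the finger opening in mm, from 0 to 88.1. In form: [[wx, wy, wz, tx, ty, tz, hand], ...]. A call has 1 to 10 rows; each row shifts and turns the commanded pose from where the row before left it, along the tool's axes as they then stand; what a row does not reach is not made up. A row lasts 1/12 s, in which the tool goes at most 41.7 mm and 7.16 degrees, less where a joint would pass 70% of its speed; a pose out of reach is approached as far as the arm can. A call with a gripper value outside its range is refused whole. The fingers move at their own pace and stop on an object; the grip force is fixed at half the most. Time passes only in rows, so rows that do not move let the fingers close. It gives the time, the measured TCP pose, the force, the opening and the grip force at its end, in the units of the state.
- env.get_obs(): the state, without advancing time (a new reading comes with each control period).
- env.grab_frame(name): name is "side" or "top"; returns the picture (420x560x3 uint8, blue, green, red); there is no depth.
- env.get_calibration(name): a dict with "fx", "fy", "cx", "cy" (pixels), "R" (3x3) and "t" (3): a world point X has camera coordinates R X + t. Camera axes: x right, y down, z forward; pixel columns grow to the right and rows downward; lengths in m; the calibration is good to about 2 mm. A picture is of the moment at which its call begins. get_calibration takes no time and is no camera call.
- env.sign_off(): hands the job in; it is judged then, once.
The state is a dict: "time": time; "joints": joint angles; "dq": joint speeds; "joint_torque": joint torques, N m; "tcp_pos": TCP position; "tcp_rot": TCP orientation; "ft_force": force on the tool from outside, world axes, zero at the start; "moment": the same for the moment, N m; "opening": finger opening in m; "finger_force": force on a finger pad.
Only numpy, scipy, OpenCV 4.12 (cv2) and the standard library are available. Lean on these libraries where they do the work, as an engineer would, in place of code of your own. Each camera call takes 0.05 s, during which the arm holds its last target. There are 200 camera calls.

TASK

Push the white board carrier along its rails into the next station's detent, the one with the orange marks, and not beyond it. Then screw the knurled brass nut down clockwise until it bottoms out, back it off a quarter turn so that the lamp board has running clearance, and finish while still holding the nut gripped there; the carrier must still be seated in the detent. Leave everything else on the bench where it is.

Things in the scene. Friction and masses are not known exactly. Their poses are not given: they have to be found in the camera images.
- fixture: grey base plate 130 x 380 x 12 mm fixed to the bench, at another place and yaw each time, with two steel rails along its y axis (tops 30 mm above the bench). Origin: centre of its underside, z = 0. Its +y runs from the loading end to the far end. Orange marks on both edges at y = 0: the next station; blue marks at y = +90 mm: a later one, not wanted
- station (a point): fixed point on the fixture's centre line at the orange marks, 42 mm above the bench: the nut's axis stands over it when the carrier sits in the orange station's detent
- carrier (a joint): carrier position along the rails, m, growing to fixture +y: 0.110 = seated at orange, 0.200 = blue. Starts at 0 to 0.05, before the detent. Sliding takes 2 N; from about 14 mm before the station a spring ball must be pushed over a bar (about 10 N), then drops in and centres the carrier within 3 mm; as much force pushes it out again 7 mm beyond. It cannot lift or turn
- carrier_top (a point): centre of the carrier plate's top face, under the nut, 42 mm above the bench. The carrier is a white plate 120 x 120 x 12 mm with steel pins at its corners (tops 58 mm above the bench) and a round lamp board, white and green, whose parts reach at most 60 mm above the bench. Orange ticks at its two edges line up with the fixture's orange marks when seated
- push_tab (a point): middle of the upper edge of the push face of the carrier's steel push tab, an upright plate 50 mm wide (fixture x) and 8 mm thick at the carrier's -y end. The face looks to fixture -y, 68 mm from the nut's axis; its upper edge is 60 mm above the bench
- clamp_nut: round knurled head of the brass clamp nut, 39 mm across, 25 mm high, to be gripped at any yaw; a red mark on top runs from the middle to the rim along its +x. Origin: centre of the head's underside, z up: 74.5 mm above the bench when bottomed out, 1.3 mm higher per rad still to go. Under it a 20 mm sleeve (30 mm collar); the stud through it ends 112 mm above the bench
- nut_grip (a point): centre of the nut's head, on its axis, 12.5 mm above its underside: the place to grip
- nut_turn (a joint): angle of the nut, rad, growing as it turns CLOCKWISE seen from above (tightening; it goes down 1.3 mm per rad). 4.00 = bottomed out, a hard stop; 0 = fully backed off. Starts at 0.2 to 1.6, so it takes more than one grasp. Friction about 0.06 N m; it stays where it is left
- board_a: loose round lamp board: white disc 110 mm across, 3 mm thick, green centre with small parts; bystander
- board_b: second loose round lamp board, same as board_a; bystander
- screw_tray: brown open tray 90 x 70 x 40 mm; bystander
- washer_tray: grey open tray 70 x 70 x 35 mm with a divider; bystander
- carton: orange carton 200 x 120 x 70 mm; bystander
- screwdriver: screwdriver lying on the bench; bystander
- cover: clear plastic lamp cover, bowl 120 mm across, 45 mm high; bystander

How it is judged:
By the outcome, as a careful person would: the job done as asked, in the order asked, and still so for the second after the job is handed in, while the arm keeps its last pose, push and grip.
It also fails if it takes over 59 s, if anything falls off the work surface, if the arm or the gripper's body presses on something with over 40 N, if the wrist force passes 120 N, or if a joint passes its speed limit or range.

## Working session

There is one attempt and no reset: what is moved stays moved. The work goes in short steps, Python scripts to look and compute and a tool call to move; the robot and the scene stay as the last step left them, time stands still between calls to the robot, and variables do not carry over. Pictures are saved under pics/ and viewed, at most 10 in all, crops included, and the job is handed in when it is done.

Besides the shell and the picture viewer there is one more tool, called after "Request:" as name([rows], argument=value, ...), one row to a line, values as JSON. step_arm: Moves the arm, as the interface text tells. Its arguments: {"type":"object","properties":{"steps":{"type":"array","items":{"type":"array","items":{"type":"number"}}}},"required":["steps"]}

```bash
mkdir -p pics
python3 - <<'E'
from cell import env
import cv2,numpy as np
o=env.get_obs()
print({k:np.round(v,4) for k,v in o.items()})
for n in("top","side"):
    cv2.imwrite(f"pics/{n}0.png",env.grab_frame(n)); c=env.get_calibration(n); print(n,{k:np.round(v,4).tolist() for k,v in c.items()})
E
```

```text
{'time': np.float64(0.0), 'joints': array([-1.3874,  0.3134,  1.4984,  0.    ,  1.331 , -0.2234]), 'dq': array([ 0.0007, -0.0004,  0.0003, -0.0005,  0.0009, -0.001 ]), 'joint_torque': array([-9.00000e-04, -4.02208e+01, -2.52273e+01,  6.95000e-02,
        3.53000e-02, -1.00000e-04]), 'tcp_pos': array([ 0.2077, -0.4819,  0.2569]), 'tcp_rot': array([-6.000e-04,  9.794e-01,  2.020e-01,  0.000e+00]), 'ft_force': array([ 0.7692,  0.0635, -0.121 ]), 'moment': array([-0.0328, -0.0409,  0.0435]), 'finger_force': np.float64(0.0), 'opening': np.float64(0.088)}
top {'fx': 535.0495, 'fy': 535.0495, 'cx': 279.9967, 'cy': 202.9441, 'R': [[0.0278, -0.9996, -0.0025], [-0.9839, -0.0269, -0.1766], [0.1765, 0.0073, -0.9843]], 't': [-0.0211, 0.5549, 1.4146]}
side {'fx': 457.6041, 'fy': 457.6041, 'cx': 278.3809, 'cy': 207.2639, 'R': [[-0.8984, -0.439, -0.0122], [-0.2286, 0.4912, -0.8405], [0.3749, -0.7523, -0.5417]], 't': [0.4807, 0.2108, 1.0373]}
```

View pics/top0.png

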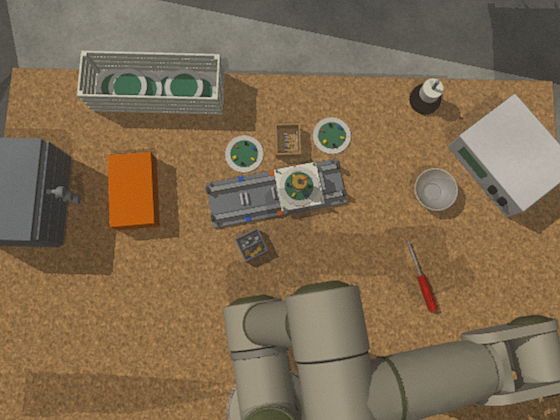

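View pics/side0.png

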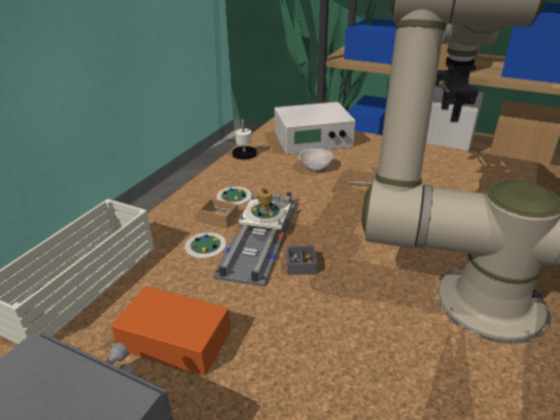

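The top view shows the fixture from about (345,180) at the loading end to (210,205) at the far end. The carrier and nut are near (300,183), the blue marks near (240,180)/(248,218), and an orange mark near (279,213). I'll zoom in on both views.

Run:
```python
import cv2
t=cv2.imread("pics/top0.png")[150:240,200:360]; s=cv2.imread("pics/side0.png")[180:290,205:315]
cv2.imwrite("pics/tz.png",cv2.resize(t,None,fx=5,fy=5,interpolation=cv2.INTER_CUBIC))
cv2.imwrite("pics/sz.png",cv2.resize(s,None,fx=5,fy=5,interpolation=cv2.INTER_CUBIC))
```

```text
(no output)
```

View pics/tz.png

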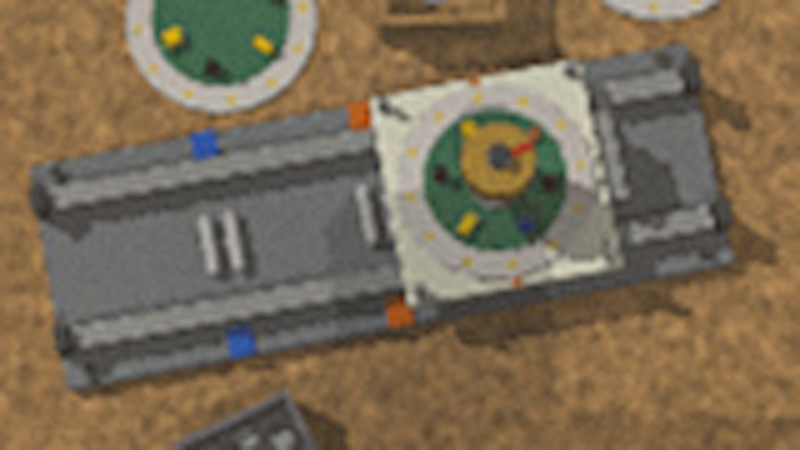

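View pics/sz.png

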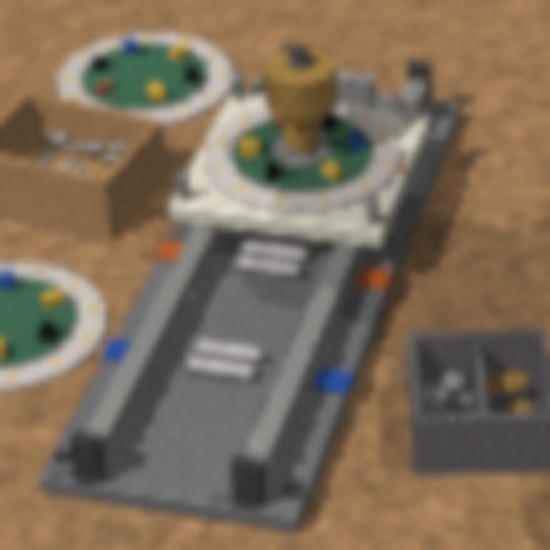

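The zoomed top view gives these crop positions: fixture orange marks at (360,115)/(400,315), blue marks at (204,144)/(241,342), carrier ticks at (475,80)/(516,282). The nut head is at (498,158) with its red mark pointing to (535,135), and the push tab is at about (612,155). Next I'll measure by colour.

```bash
cat > h.py <<'E'
from cell import env
import cv2,numpy as np
from scipy.spatial.transform import Rotation as Ro
def ray(n,uv,z):
    c=env.get_calibration(n);R=np.array(c["R"]);t=np.array(c["t"])
    d=R.T@np.array([(uv[0]-c["cx"])/c["fx"],(uv[1]-c["cy"])/c["fy"],1]);o=-R.T@t
    return o+d*(z-o[2])/d[2]
def blobs(im,lo,hi,roi,amin=3):
    x0,y0,x1,y1=roi
    h=cv2.cvtColor(im[y0:y1,x0:x1],cv2.COLOR_BGR2HSV)
    m=cv2.inRange(h,np.array(lo),np.array(hi))
    n,_,s,c=cv2.connectedComponentsWithStats(m,connectivity=8)
    return [(c[i]+[x0,y0],s[i,4]) for i in range(1,n) if s[i,4]>=amin]
def tri(uvt,uvs):
    A=[];b=[]
    for n,uv in(("top",uvt),("side",uvs)):
        c=env.get_calibration(n);R=np.array(c["R"]);t=np.array(c["t"])
        for k,(f,cc) in enumerate(((c["fx"],c["cx"]),(c["fy"],c["cy"]))):
            q=(uv[k]-cc)/f; A.append(R[k]-q*R[2]); b.append(q*t[2]-t[k])
    return np.linalg.lstsq(np.array(A),np.array(b),rcond=None)[0]
E
python3 - <<'E'
from h import *
t=cv2.imread("pics/top0.png");s=cv2.imread("pics/side0.png")
rt=(203,155,350,232);rs=(205,215,300,275)
for n,im,r in(("top",t,rt),("side",s,rs)):
  for nm,lo,hi in(("or",(5,170,120),(14,255,255)),("blue",(105,140,80),(125,255,255)),("red",(0,170,120),(4,255,255))):
    for c,a in blobs(im,lo,hi,r): print(n,nm,c.round(1),a,ray(n,c,.012).round(4),ray(n,c,.042).round(4))
for n,im,r in(("top",t,(285,165,315,200)),("side",s,(250,185,280,215))):
  for c,a in blobs(im,(15,120,60),(28,255,255),r,8): print(n,"brass",c.round(1),a)
E
```

```text
top or [271.5 172.5] 18 [0.649 0.021 0.012] [0.6419 0.0202 0.042 ]
top or [303.6 179.4] 7 [ 0.6314 -0.0703  0.012 ] [ 0.6246 -0.0692  0.042 ]
top or [279.6 212.6] 16 [ 0.5345 -0.0051  0.012 ] [ 0.5297 -0.0053  0.042 ]
top blue [240.4 178.6] 19 [0.6288 0.1084 0.012 ] [0.6221 0.1059 0.042 ]
top blue [247.8 218.4] 20 [0.5156 0.0831 0.012 ] [0.5111 0.0811 0.042 ]
side or [238.  229.5] 6 [0.6497 0.0184 0.012 ] [0.6268 0.054  0.042 ]
side or [280.4 235.3] 9 [ 0.532  -0.0068  0.012 ] [0.514  0.0298 0.042 ]
side blue [206.  235.8] 4 [0.7136 0.0803 0.012 ] [0.6881 0.1134 0.042 ]
side blue [227.7 249.9] 7 [0.6281 0.1082 0.012 ] [0.6061 0.1401 0.042 ]
side blue [271.  255.6] 24 [0.5158 0.0816 0.012 ] [0.4984 0.1146 0.042 ]
top brass [298.5 181.7] 157
top brass [293.  194.5] 12
side brass [264.4 197.8] 204
side brass [254.5 208.8] 13
side brass [270.7 213.1] 9
```

```bash
cat >> h.py <<'E'
S=np.array([.5913,.0071]);Y=np.array([-.2150,.9766]);Y/=np.linalg.norm(Y);X=np.array([Y[1],-Y[0]])
def fix(p): d=np.asarray(p)[:2]-S; return np.array([d@X,d@Y])   # fixture x,y
def go(p,a):  # tool-frame move (mm, deg) to world point p, tool-x heading a deg
    o=env.get_obs();q=o["tcp_rot"];R=Ro.from_quat([q[1],q[2],q[3],q[0]]).as_matrix()
    h=np.degrees(np.arctan2(R[1,0],R[0,0])); dw=(h-a+180)%360-180
    print("tcp",o["tcp_pos"].round(4),"fix",(fix(o["tcp_pos"])*1e3).round(1),"head",h.round(2),"tilt",R[:,2].round(4),"j6",np.degrees(o["joints"][5]).round(1))
    print("tool shift mm",(R.T@(np.array(p)-o["tcp_pos"])*1e3).round(1),"wz",dw.round(2))
E
python3 - <<'E'
from h import *
for uv in((294.6,165.5),(302.8,206)):
  p=ray("top",uv,.042);print("tick",p.round(4),fix(p).round(4))
for z in(.100,.104):
  p=ray("top",(299.3,181.2),z);print("nut",p.round(4),fix(p).round(4))
for uv in((322.0,173),(324,189)):
  p=ray("top",uv,.06);print("tab",p.round(4),fix(p).round(4))
t=cv2.imread("pics/top0.png")
print("brass/side tri",tri((298.9,181.5),(264.4,195)).round(4))
# pre-push target: 30 mm behind the tab face
s=fix(ray("top",(294.6,165.5),.042))[1]/2+fix(ray("top",(302.8,206),.042))[1]/2
P=S+Y*(s-.068-.030); print("carrier rel",s); go([*P,.257],np.degrees(np.arctan2(Y[1],Y[0])))
E
```

```text
tick [ 0.6636 -0.0435  0.042 ] [ 0.0598 -0.0649]
tick [ 0.5498 -0.0686  0.042 ] [-0.0568 -0.065 ]
nut [ 0.6064 -0.0559  0.1   ] [ 0.0012 -0.0647]
nut [ 0.6055 -0.0558  0.104 ] [ 0.0003 -0.0644]
tab [ 0.64   -0.1187  0.06  ] [ 0.0205 -0.1334]
tab [ 0.5953 -0.1248  0.06  ] [-0.0244 -0.1297]
brass/side tri [ 0.6053 -0.0555  0.0941]
carrier rel -0.06497788732939351
tcp [ 0.2077 -0.482   0.2569] fix [-479.8 -395.2] head 23.31 tilt [-2.0e-04  1.1e-03 -1.0e+00] j6 -12.8
tool shift mm [ 5.150e+02 -1.373e+02  2.000e-01] wz -79.11
```

Request:
step_arm([
  [0, 0, 0, 20, -5.3, 0, 0],
  [0, 0, 0, 39, -10.4, 0, 0],
  [0, 0, 0, 39, -10.4, 0, 0],
  [0, 0, 0, 39, -10.4, 0, 0],
  [0, 0, 0, 39, -10.4, 0, 0],
  [0, 0, 0, 39, -10.4, 0, 0],
  [0, 0, 0, 39, -10.4, 0, 0],
  [0, 0, 0, 39, -10.4, 0, 0],
  [0, 0, 0, 39, -10.4, 0, 0],
  [0, 0, 0, 39, -10.4, 0, 0],
])

```text
time: 0.93
tcp_pos: [0.5106, -0.2428, 0.2572]
tcp_rot: [-0.0, 0.979, 0.202, -0.0]
ft_force: [-0.1, -0.2, 0.8]
opening: 0.0237
finger_force: 0.0
```

Request:
step_arm([
  [0, 0, 0, 39, -10.4, 0, 0],
  [0, 0, 0, 39, -10.4, 0, 0],
  [0, 0, 0, 39, -10.4, 0, 0],
  [0, 0, 0, 20, -5.3, 0, 0],
  [0, 0, -7, 0, 0, 0, 0],
  [0, 0, -7, 0, 0, 0, 0],
  [0, 0, -7, 0, 0, 0, 0],
  [0, 0, -7, 0, 0, 0, 0],
  [0, 0, -7, 0, 0, 0, 0],
  [0, 0, -7, 0, 0, 0, 0],
])

```text
time: 1.77
tcp_pos: [0.6206, -0.1568, 0.2569]
tcp_rot: [-0.0, 0.84, 0.542, -0.0]
ft_force: [0.0, 0.4, 1.0]
opening: 0.0004
finger_force: 0.0
```

Request:
step_arm([
  [0, 0, -7, 0, 0, 0, 0],
  [0, 0, -7, 0, 0, 0, 0],
  [0, 0, -7, 0, 0, 0, 0],
  [0, 0, -7, 0, 0, 0, 0],
  [0, 0, -7, 0, 0, 0, 0],
  [0, 0, -2.1, 0, 0, 20, 0],
  [0, 0, 0, 0, 0, 25, 0],
  [0, 0, 0, 0, 0, 25, 0],
  [0, 0, 0, 0, 0, 20, 0],
  [0, 0, 0, 0, 0, 0, 0],
])

```text
time: 2.6
tcp_pos: [0.619, -0.1561, 0.1628]
tcp_rot: [-0.004, 0.627, 0.779, -0.001]
ft_force: [-0.6, -0.5, -1.2]
opening: 0.0007
finger_force: 0.0
```

Run:
```python
from h import *
P=S+Y*(-.065-.068-.030); go([*P,.065],102.415)
```

```text
tcp [ 0.619  -0.1561  0.1628] fix [  -8.  -165.3] head 102.4 tilt [-0.0074  0.0034 -1.    ] j6 -37.1
tool shift mm [ 1.9  8.7 97.7] wz -0.01
```

Request:
step_arm([
  [0, 0, 0, 0, 4, 10, 0],
  [0, 0, 0, 0, 4.5, 25, 0],
  [0, 0, 0, 0, 0, 25, 0],
  [0, 0, 0, 0, 0, 25, 0],
  [0, 0, 0, 0, 0, 12, 0],
  [0, 0, 0, 0, 0, 0, 0],
  [0, 0, 0, 0, 0, 0, 0],
])

```text
time: 3.18
tcp_pos: [0.6296, -0.1552, 0.0715]
tcp_rot: [0.001, 0.627, 0.779, 0.0]
ft_force: [0.2, -0.1, -0.1]
opening: 0.0008
finger_force: 0.0
```

Run:
```python
from h import *
P=S+Y*(-.065-.068-.030); go([*P,.065],102.415)
t=env.grab_frame("top")[130:230,230:370]; s=env.grab_frame("side")[170:280,225:325]
cv2.imwrite("pics/p1.png",np.hstack([cv2.resize(t,(420,300)),cv2.resize(s,(273,300))]))
```

```text
tcp [ 0.6296 -0.1552  0.0715] fix [   2.5 -166.7] head 102.41 tilt [ 1.1e-03 -5.0e-04 -1.0e+00] j6 -36.6
tool shift mm [ 3.7 -2.5  6.5] wz -0.0
```

View pics/p1.png

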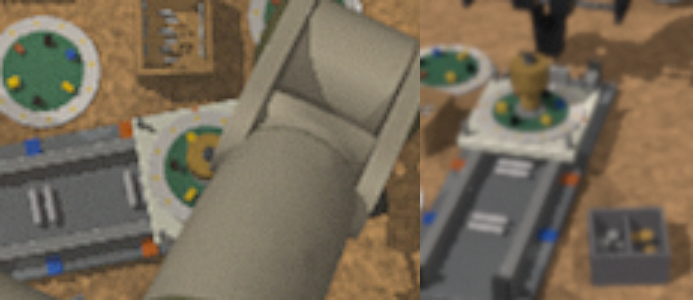

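The carrier hasn't moved; the closed fingers are behind the tab, next to the nut in the side view. I'll lower them a little and push.

Request:
step_arm([
  [0, 0, 0, 0, -2.5, 6.5, 0],
  [0, 0, 0, 4, 0, 0, 0],
  [0, 0, 0, 6, 0, 0, 0],
  [0, 0, 0, 6, 0, 0, 0],
  [0, 0, 0, 4, 0, 0, 0],
  [0, 0, 0, 3, 0, 0, 0],
  [0, 0, 0, 3, 0, 0, 0],
])

```text
time: 3.87
tcp_pos: [0.6211, -0.13, 0.0642]
tcp_rot: [0.0, 0.626, 0.779, -0.0]
ft_force: [0.6, -2.4, 0.8]
opening: 0.0003
finger_force: 1.1
```

Request:
step_arm([
  [0, 0, 0, 3, 0, 0, 0],
  [0, 0, 0, 4, 0, 0, 0],
  [0, 0, 0, 4, 0, 0, 0],
  [0, 0, 0, 4, 0, 0, 0],
  [0, 0, 0, 4, 0, 0, 0],
  [0, 0, 0, 4, 0, 0, 0],
  [0, 0, 0, 4, 0, 0, 0],
])

```text
time: 4.45
tcp_pos: [0.6151, -0.1034, 0.064]
tcp_rot: [0.0, 0.627, 0.779, 0.0]
ft_force: [1.6, -2.1, 0.9]
opening: 0.0003
finger_force: 1.1
```

```bash
cat >> h.py <<'E'
def seat():
    go([*(S+Y*-.077),.065],102.415); print("F along Y",(env.get_obs()["ft_force"][:2]@Y).round(2))
    for n,r in(("top",(260,155,310,225)),("side",(215,215,300,265))):
        im=env.grab_frame(n)
        for c,a in blobs(im,(5,140,110),(14,255,255),r,2): print(n,c.round(1),a,"fix@12",(fix(ray(n,c,.012))*1e3).round(1),"fix@42",(fix(ray(n,c,.042))*1e3).round(1))
    return im
E
python3 -c "
from h import *
seat()"
```

```text
tcp [ 0.6151 -0.1034  0.064 ] fix [  -0.5 -113. ] head 102.41 tilt [ 2.e-04 -0.e+00 -1.e+00] j6 -32.7
tool shift mm [36.   0.5 -1. ] wz -0.01
F along Y -2.44
top [283.5 167.5] 2 fix@12 [ 67.3 -35. ] fix@42 [ 60.  -33.5]
```

Request:
step_arm([
  [0, 0, 0, 4, 0, 0, 0],
  [0, 0, 0, 4, 0, 0, 0],
  [0, 0, 0, 4, 0, 0, 0],
  [0, 0, 0, 3, 0, 0, 0],
  [0, 0, 0, 2, 0, 0, 0],
  [0, 0, 0, 2, 0, 0, 0],
])

```text
time: 5.05
tcp_pos: [0.6109, -0.0849, 0.0638]
tcp_rot: [-0.0, 0.626, 0.779, -0.0]
ft_force: [-0.1, -1.9, -1.4]
opening: 0.0005
finger_force: 1.1
```

Request:
step_arm([
  [0, 0, 0, 2, 0, 0, 0],
  [0, 0, 0, 1.5, 0, 0, 0],
  [0, 0, 0, 1.5, 0, 0, 0],
])

```text
time: 5.3
tcp_pos: [0.6103, -0.0823, 0.0639]
tcp_rot: [0.002, 0.627, 0.779, -0.001]
ft_force: [1.7, -17.7, -5.9]
opening: 0.0006
finger_force: 8.9
```

Request:
step_arm([
  [0, 0, 0, 1.5, 0, 0, 0],
  [0, 0, 0, 1, 0, 0, 0],
  [0, 0, 0, 1, 0, 0, 0],
])

```text
time: 5.55
tcp_pos: [0.6102, -0.0816, 0.064]
tcp_rot: [0.004, 0.627, 0.779, -0.002]
ft_force: [4.5, -29.9, -9.8]
opening: 0.0006
finger_force: 15.1
```

```bash
python3 -c "
from h import *
seat()"
```

```text
tcp [ 0.6102 -0.0816  0.064 ] fix [ -0.6 -90.7] head 102.38 tilt [ 0.0033 -0.0081 -1.    ] j6 -30.5
tool shift mm [13.6  0.6 -1.1] wz -0.03
F along Y -30.16
```

Run:
```python
from h import *
o=env.get_obs();print(o["ft_force"].round(1),o["moment"].round(2),o["tcp_pos"].round(4))
t=env.grab_frame("top")[140:230,235:355]; s=env.grab_frame("side")[170:270,225:325]
cv2.imwrite("pics/p2.png",np.hstack([cv2.resize(t,(400,300),interpolation=2),cv2.resize(s,(300,300),interpolation=2)]))
```

```text
[  4.2 -26.2  -8. ] [-4.21 -0.67  0.05] [ 0.6102 -0.0816  0.064 ]
```

View pics/p2.png

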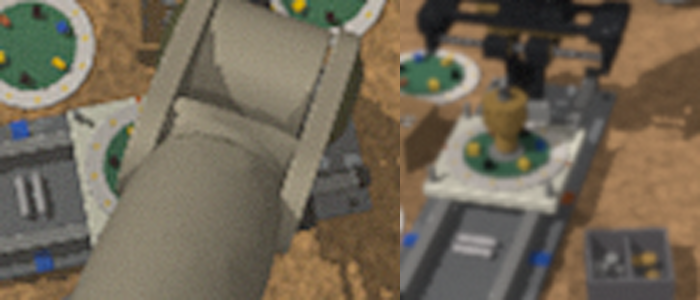

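The side view shows the fingers on the tab and clear of the nut, so the force comes from the detent bar. The tool is pulling up slightly, so I'll lower it a touch while advancing.

Request:
step_arm([
  [0, 0, 0, 0, 0, 1.5, 0],
  [0, 0, 0, 0.5, 0, 0, 0],
  [0, 0, 0, 0.5, 0, 0, 0],
])

```text
time: 6.0
tcp_pos: [0.6102, -0.0815, 0.0639]
tcp_rot: [0.005, 0.627, 0.779, -0.002]
ft_force: [-1.0, -30.5, 0.3]
opening: 0.0007
finger_force: 15.3
```

Request:
step_arm([
  [0, 0, 0, 0.7, 0, 0, 0],
  [0, 0, 0, 0, 0, 0, 0],
])

```text
time: 6.17
tcp_pos: [0.6102, -0.0814, 0.0639]
tcp_rot: [0.005, 0.627, 0.779, -0.003]
ft_force: [0.9, -31.6, 0.3]
opening: 0.0004
finger_force: 15.8
```

Request:
step_arm([
  [0, 0, 0, 1, 0, 0, 0],
  [0, 0, 0, 0, 0, 0, 0],
])

```text
time: 6.33
tcp_pos: [0.609, -0.0756, 0.0631]
tcp_rot: [0.001, 0.627, 0.779, 0.0]
ft_force: [0.3, 0.5, 0.6]
opening: 0.0007
finger_force: 0.0
```

Run:
```python
from h import *
o=env.get_obs();print(o["ft_force"].round(1),o["moment"].round(2),o["tcp_pos"].round(4),o["opening"])
seat()
```

```text
[0.3 0.5 0.6] [-0.01 -0.12 -0.02] [ 0.609  -0.0756  0.0631] 0.0007085543363462773
tcp [ 0.609  -0.0756  0.0631] fix [ -0.5 -84.6] head 102.31 tilt [ 0.0015 -0.001  -1.    ] j6 -30.3
tool shift mm [ 7.6  0.5 -1.9] wz -0.1
F along Y 0.45
```

It popped over the bar and the force is now zero. I'll back away, lift, and check the seating.

Request:
step_arm([
  [0, 0, 0, -15, 0, 0, 0],
  [0, 0, 0, -20, 0, 0, 0],
  [0, 0, 0, 0, 0, -20, 30],
  [0, 0, 0, 0, 0, -35, 88],
  [0, 0, 0, 0, 0, -35, 88],
  [0, 0, 0, -35, 0, -30, 88],
  [0, 0, 0, -35, 0, 0, 88],
  [0, 0, 0, -35, 0, 0, 88],
  [0, 0, 0, -20, 0, 0, 88],
  [0, 0, 0, 0, 0, 0, 88],
])

```text
time: 7.27
tcp_pos: [0.6422, -0.2317, 0.1788]
tcp_rot: [0.0, 0.628, 0.778, -0.0]
ft_force: [-0.0, 0.1, -0.7]
opening: 0.0516
finger_force: 0.0
```

Run:
```python
from h import *
seat()
t=env.grab_frame("top")[140:230,235:355]; s=env.grab_frame("side")[170:270,225:325]
cv2.imwrite("pics/p3.png",np.hstack([cv2.resize(t,(480,360),interpolation=2),cv2.resize(s,(300,360),interpolation=2)]))
```

```text
tcp [ 0.6422 -0.2317  0.1788] fix [  -1.7 -244.2] head 102.2 tilt [ 1.e-04 -5.e-04 -1.e+00] j6 -41.8
tool shift mm [167.3   1.  113.8] wz -0.22
F along Y 0.13
top [281.9 182.8] 11 fix@12 [ 24.4 -22.2] fix@42 [ 18.  -20.9]
```

View pics/p3.png

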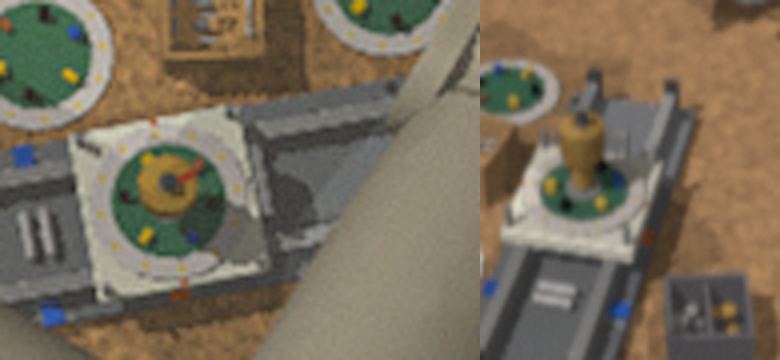

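Run:
```python
from h import *
for uv in((272.9,170.1),(279.6,212.6)):
  print((fix(ray("top",uv,.042))*1e3).round(1))
p=ray("top",(276.6,185.3),.103);print("nut",p.round(4),(fix(p)*1e3).round(1))
im=env.grab_frame("top")
for c,a in blobs(im,(15,120,60),(28,255,255),(262,172,292,205),8): print("brass",c,a,(fix(ray("top",c,.100))*1e3).round(1))
for c,a in blobs(im,(0,150,100),(8,255,255),(262,165,292,216),2): print("red",c,a,(fix(ray("top",c,.042))*1e3).round(1),ray("top",c,.103).round(4))
go([*S,.190],212)
```

```text
[58.2 -3.1]
[-62.8   1. ]
nut [0.5929 0.0041 0.103 ] [ 1.  -3.3]
brass [275.70469799 185.85234899] 149 [ 0.6 -0.8]
brass [271.18181818 198.45454545] 11 [-30.6  17.3]
red [281.4 183.4] 5 [ 16.6 -19.2] [ 0.5984 -0.0085  0.103 ]
tcp [ 0.6424 -0.226   0.1797] fix [-2.000e-01 -2.386e+02] head 102.49 tilt [-1.e-04  4.e-04 -1.e+00] j6 -41.7
tool shift mm [238.6   0.5 -10.2] wz -109.51
```

Request:
step_arm([
  [0, 0, 0, 20, 0, 0, 88],
  [0, 0, 0, 36, 0, 0, 88],
  [0, 0, 0, 36, 0, 0, 88],
  [0, 0, 0, 36, 0, 0, 88],
  [0, 0, 0, 36, 0, 0, 88],
  [0, 0, 0, 36, 0, 0, 88],
  [0, 0, 0, 24, 0, 0, 88],
  [0, 0, 0, 12.5, 0.5, 0, 88],
  [0, 0, -5, 0, 0, 0, 88],
  [0, 0, -7, 0, 0, 0, 88],
])

```text
time: 8.35
tcp_pos: [0.5919, 0.005, 0.1799]
tcp_rot: [0.0, 0.539, 0.842, 0.0]
ft_force: [0.3, -1.1, -0.5]
opening: 0.0879
finger_force: 0.0
```

Request:
step_arm([
  [0, 0, -7, 0, 0, 0, 88],
  [0, 0, -7, 0, 0, 0, 88],
  [0, 0, -7, 0, 0, 0, 88],
  [0, 0, -7, 0, 0, 0, 88],
  [0, 0, -7, 0, 0, 0, 88],
  [0, 0, -7, 0, 0, 0, 88],
  [0, 0, -7, 0, 0, 0, 88],
  [0, 0, -7, 0, 0, 0, 88],
  [0, 0, -7, 0, 0, 0, 88],
  [0, 0, -7, 0, 0, 0, 88],
])

```text
time: 9.18
tcp_pos: [0.5921, 0.0038, 0.1797]
tcp_rot: [0.0, -0.042, 0.999, -0.0]
ft_force: [-0.4, 0.6, 0.8]
opening: 0.0877
finger_force: 0.0
```

Request:
step_arm([
  [0, 0, -7, 0, 0, 0, 88],
  [0, 0, -7, 0, 0, 0, 88],
  [0, 0, -7, 0, 0, 0, 88],
  [0, 0, -7, 0, 0, 0, 88],
  [0, 0, -2, 0, 0, 0, 88],
  [0, 0, 0, 0, 0, 0, 88],
  [0, 0, 0, 0, 0, 0, 88],
])

```text
time: 9.77
tcp_pos: [0.592, 0.0038, 0.1796]
tcp_rot: [0.0, -0.295, 0.955, -0.0]
ft_force: [-0.7, 0.0, -0.1]
opening: 0.0877
finger_force: 0.0
```

Run:
```python
from h import *
P=S+X*.0003-Y*.002; go([*P,.091],215)
im=env.grab_frame("side")
for c,a in blobs(im,(15,120,60),(28,255,255),(232,175,275,240),6): print("brass",c.round(1),a)
cv2.imwrite("pics/p4.png",cv2.resize(im[140:260,190:320],None,fx=5,fy=5,interpolation=2))
```

```text
tcp [0.592  0.0038 0.1796] fix [ 0.  -3.4] head -145.67 tilt [ 2.e-04 -1.e-04 -1.e+00] j6 -135.3
tool shift mm [-0.8  1.2 88.6] wz -0.67
brass [240.  190.2] 6
brass [236. 198.] 9
brass [258.5 210.5] 200
brass [235.6 206.9] 7
brass [234.5 214.8] 33
brass [248.1 221.3] 16
brass [265. 226.] 9
```

View pics/p4.png

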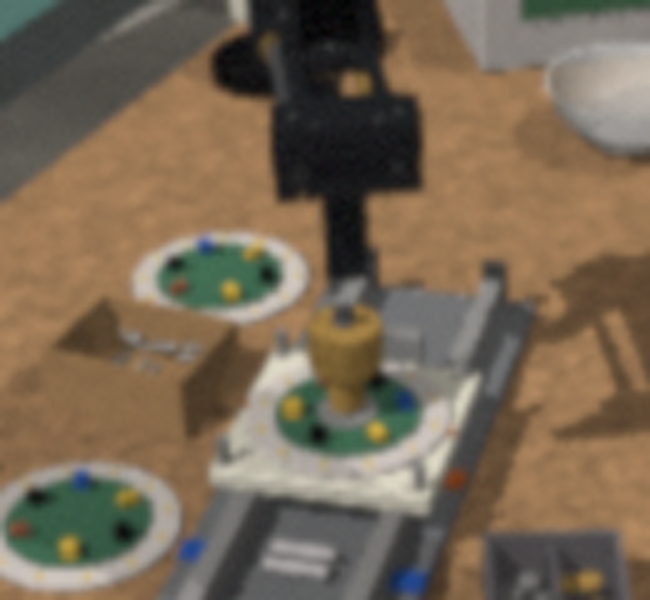

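The side view shows the tool standing over the nut, straddling it, and the carrier level with the orange mark. I'll triangulate the nut.

Run:
```python
from h import *
a=tri((298.5,181.7),(264.4,197.8));b=tri((275.7,185.85),(258.5,210.5))
print(a,(fix(a)*1e3).round(1),b,(fix(b)*1e3).round(1),((fix(b)-fix(a))*1e3).round(1))
go([*(S+X*.0003-Y*.002),.091],214.4)
```

```text
[ 0.60603232 -0.05496199  0.08538899] [  1.  -63.8] [0.59279025 0.00571261 0.08343288] [ 1.2 -1.7] [ 0.1 62.1]
tcp [0.592  0.0038 0.1796] fix [-0.  -3.3] head -145.67 tilt [ 1.e-04 -0.e+00 -1.e+00] j6 -135.3
tool shift mm [-0.8  1.1 88.6] wz -0.07
```

Request:
step_arm([
  [0, 0, 0, -0.8, 1.1, 15, 88],
  [0, 0, 0, 0, 0, 25, 88],
  [0, 0, 0, 0, 0, 25, 88],
  [0, 0, 0, 0, 0, 15, 88],
  [0, 0, 0, 0, 0, 8, 88],
  [0, 0, 0, 0, 0, 0, 88],
  [0, 0, 0, 0, 0, 0, 70],
])

```text
time: 10.4
tcp_pos: [0.5924, 0.0051, 0.0922]
tcp_rot: [0.0, -0.296, 0.955, -0.0]
ft_force: [-0.8, 0.2, -0.0]
opening: 0.083
finger_force: 0.0
```

Request:
step_arm([
  [0, 0, 0, 0, 0, 0, 50],
  [0, 0, 0, 0, 0, 0, 30],
  [0, 0, 0, 0, 0, 0, 30],
  [0, 0, 0, 0, 0, 0, 30],
  [0, 0, 0, 0, 0, 0, 30],
  [0, 0, 0, 0, 0, 0, 30],
  [0, 0, 0, 0, 0, 0, 30],
  [0, 0, 0, 0, 0, 0, 30],
])

```text
time: 11.07
tcp_pos: [0.592, 0.0059, 0.0916]
tcp_rot: [0.0, -0.296, 0.955, 0.001]
ft_force: [-0.9, 6.2, 1.7]
opening: 0.0383
finger_force: 30.0
```

Run:
```python
from h import *
go([*(S+X*.0005-Y*.002),.091],214.4);o=env.get_obs();print(o["ft_force"].round(1),o["moment"].round(2),"F fix",(o["ft_force"][:2]@X).round(1),(o["ft_force"][:2]@Y).round(1))
```

```text
tcp [0.592  0.0059 0.0916] fix [ 0.4 -1.3] head -145.6 tilt [-1.0e-04  1.4e-03 -1.0e+00] j6 -135.2
tool shift mm [ 0.2 -0.7  0.6] wz -0.0
[-0.9  6.2  1.7] [ 1.04 -0.09 -0.02] F fix 0.5 6.2
```

Grip is good at 38.3 mm. I'll relieve the lateral load and start screwing.

Request:
step_arm([
  [0, 0, 0, -0.4, 1.1, 0, 30],
  [0, 0, 0, 0, 0, 0, 30],
  [0, 0, 3, 0, 0, 0.07, 30],
  [0, 0, 6, 0, 0, 0.14, 30],
  [0, 0, 6, 0, 0, 0.14, 30],
  [0, 0, 6, 0, 0, 0.14, 30],
  [0, 0, 6, 0, 0, 0.14, 30],
  [0, 0, 3, 0, 0, 0.07, 30],
  [0, 0, 0, 0, 0, 0, 30],
])

```text
time: 11.82
tcp_pos: [0.5921, 0.0061, 0.091]
tcp_rot: [0.001, -0.037, 0.999, -0.0]
ft_force: [2.1, 0.4, 0.6]
opening: 0.0383
finger_force: 30.0
```

```bash
cat >> h.py <<'E'
def st():
    go([*(S+X*.0005-Y*.002),.091],214.4);o=env.get_obs();print("F",o["ft_force"].round(1),"M",o["moment"].round(3),"Ffix",(o["ft_force"][:2]@X).round(1),(o["ft_force"][:2]@Y).round(1),"grip",o["opening"].round(4),"tq6",o["joint_torque"][5].round(3))
E
python3 -c "
from h import *
st()"
```

```text
tcp [0.5921 0.0061 0.091 ] fix [ 0.6 -1.1] head -175.71 tilt [ 1.1e-03 -3.0e-04 -1.0e+00] j6 -105.0
tool shift mm [-0.  -0.9  0. ] wz -30.11Traceback (most recent call last):
  File "<string>", line 3, in <module>
    st()
    ~~^^
  File "h.py", line 35, in st
    go([*(S+X*.0005-Y*.002),.091],214.4);o=env.get_obs();print("F",o["ft_force"].round(1),"M",o["moment"].round(3),"Ffix",(o["ft_force"][:2]@X).round(1),(o["ft_force"][:2]@Y).round(1),"grip",o["opening"].round(4),"tq6",o["joint_torque"][5].round(3))
                                                                                                                                                                                               ^^^^^^^^^^^^^^^^^^
AttributeError: 'float' object has no attribute 'round'
```

Request:
step_arm([
  [0, 0, 3, 0, 0, 0.07, 30],
  [0, 0, 7, 0, 0, 0.16, 30],
  [0, 0, 7, 0, 0, 0.16, 30],
  [0, 0, 7, 0, 0, 0.16, 30],
  [0, 0, 7, 0, 0, 0.16, 30],
  [0, 0, 7, 0, 0, 0.16, 30],
  [0, 0, 7, 0, 0, 0.16, 30],
  [0, 0, 7, 0, 0, 0.16, 30],
  [0, 0, 5, 0, 0, 0.11, 30],
  [0, 0, 0, 0, 0, 0, 30],
])

```text
time: 12.65
tcp_pos: [0.591, 0.0049, 0.0896]
tcp_rot: [-0.001, 0.444, 0.896, -0.002]
ft_force: [-6.1, -8.1, 4.2]
opening: 0.038
finger_force: 30.0
```

```bash
sed -i 's/o\["opening"\].round(4)/o["opening"]/;s/o\["joint_torque"\]\[5\].round(3)/o["joint_torque"][5]/' h.py
python3 -c "
from h import *
st()
im=env.grab_frame('top')
cv2.imwrite('pics/p5.png',cv2.resize(im[140:240,220:340],None,fx=5,fy=5,interpolation=2))"
```

```text
tcp [0.591  0.0049 0.0896] fix [-0.7 -2.1] head 127.26 tilt [-0.0023 -0.0024 -1.    ] j6 -48.0
tool shift mm [-0.4  1.2 -1.4] wz -87.14
F [-6.1 -8.1  4.2] M [-1.156  0.722 -0.067] Ffix -7.7 -6.6 grip 0.037955149264438756 tq6 1.1726583167910576
```

Request:
step_arm([
  [0, 0, 0, -0.5, -1.6, -0.2, 30],
  [0, 0, 3, 0, 0, 0.07, 30],
  [0, 0, 7, 0, 0, 0.16, 30],
  [0, 0, 7, 0, 0, 0.16, 30],
  [0, 0, 7, 0, 0, 0.16, 30],
  [0, 0, 7, 0, 0, 0.16, 30],
  [0, 0, 7, 0, 0, 0.16, 30],
  [0, 0, 3, 0, 0, 0.07, 30],
  [0, 0, 0, 0, 0, 0, 30],
])

```text
time: 13.45
tcp_pos: [0.5893, 0.0041, 0.0886]
tcp_rot: [-0.001, 0.729, 0.684, -0.002]
ft_force: [-9.2, -5.5, 6.1]
opening: 0.0384
finger_force: 30.0
```

```bash
python3 -c "
from h import *
st()"
```

```text
tcp [0.5893 0.0041 0.0886] fix [-2.6 -2.5] head 86.36 tilt [-0.0047 -0.0014 -1.    ] j6 -7.2
tool shift mm [ 1.4  2.9 -2.4] wz -128.04
F [-9.2 -5.5  6.1] M [-0.882  1.386 -0.089] Ffix -10.2 -3.4 grip 0.038370822122882085 tq6 0.7893819361925125
```

Lateral force shows the nut's axis about 2 mm off from the commanded TCP. I'll correct it and continue in smaller turns.

Request:
step_arm([
  [0, 0, 0, -1.1, -2, -0.4, 30],
  [0, 0, 0, 0, 0, 0, 30],
  [0, 0, 4, 0, 0, 0.09, 30],
  [0, 0, 4, 0, 0, 0.09, 30],
  [0, 0, 0, 0, 0, 0, 30],
])

```text
time: 13.87
tcp_pos: [0.5885, 0.0039, 0.0887]
tcp_rot: [-0.0, 0.775, 0.632, -0.0]
ft_force: [0.6, -0.9, -3.0]
opening: 0.038
finger_force: 30.0
```

```bash
python3 -c "
from h import *
st()"
```

```text
tcp [0.5885 0.0039 0.0887] fix [-3.4 -2.5] head 78.33 tilt [-8.e-04 -2.e-04 -1.e+00] j6 0.7
tool shift mm [ 2.1  3.4 -2.3] wz -136.07
F [ 0.6 -0.9 -3. ] M [-0.245 -0.176 -0.081] Ffix 0.4 -1.0 grip 0.038015182195496176 tq6 0.8996516279876232
```

Request:
step_arm([
  [0, 0, 5, 0, 0, 0.11, 30],
  [0, 0, 5, 0, 0, 0.11, 30],
  [0, 0, 5, 0, 0, 0.11, 30],
  [0, 0, 0, 0, 0, 0, 30],
])

```text
time: 14.2
tcp_pos: [0.5879, 0.0041, 0.0883]
tcp_rot: [-0.001, 0.851, 0.526, -0.001]
ft_force: [-4.5, -0.7, -0.1]
opening: 0.0383
finger_force: 30.0
```

```bash
python3 -c "
from h import *
st()"
```

```text
tcp [0.5879 0.0041 0.0883] fix [-3.9 -2.2] head 63.43 tilt [-2.5e-03  1.0e-04 -1.0e+00] j6 15.6
tool shift mm [ 2.9  3.3 -2.7] wz -150.97
F [-4.5 -0.7 -0.1] M [-0.156  0.504  0.137] Ffix -4.6 0.3 grip 0.03830224286424189 tq6 1.4130860567092896
```

Request:
step_arm([
  [0, 0, 5, 0, 0, 0.11, 30],
  [0, 0, 5, 0, 0, 0.11, 30],
  [0, 0, 5, 0, 0, 0.11, 30],
  [0, 0, 0, 0, 0, 0, 30],
])

```text
time: 14.53
tcp_pos: [0.5874, 0.0043, 0.0882]
tcp_rot: [-0.001, 0.912, 0.411, -0.002]
ft_force: [-9.0, 0.4, 4.8]
opening: 0.038
finger_force: 30.0
```

```bash
python3 -c "
from h import *
st()"
```

```text
tcp [0.5874 0.0043 0.0882] fix [-4.4 -1.9] head 48.55 tilt [-4.1e-03  1.0e-04 -1.0e+00] j6 30.5
tool shift mm [ 3.9  3.  -2.8] wz -165.85
F [-9.   0.4  4.8] M [0.035 1.3   0.597] Ffix -8.7 2.3 grip 0.03804420972771505 tq6 1.7241103202104568
```

Request:
step_arm([
  [0, 0, 0, -1.1, -1.2, 0, 30],
  [0, 0, 3, 0, 0, 0, 30],
  [0, 0, 0, 0, 0, 0, 30],
])

```text
time: 14.78
tcp_pos: [0.5868, 0.0042, 0.0883]
tcp_rot: [-0.0, 0.922, 0.388, -0.0]
ft_force: [-3.8, 1.1, 0.1]
opening: 0.0379
finger_force: 30.0
```

```bash
python3 -c "
from h import *
st()"
```

```text
tcp [0.5868 0.0042 0.0883] fix [-5.  -1.9] head 45.6 tilt [-8.e-04 -0.e+00 -1.e+00] j6 33.4
tool shift mm [ 4.6  3.2 -2.7] wz -168.8
F [-3.8  1.1  0.1] M [0.139 0.412 0.646] Ffix -3.5 1.9 grip 0.03788910161765703 tq6 1.2849092110991478
```

Request:
step_arm([
  [0, 0, 3, 0, 0, 0, 30],
  [0, 0, 3, 0, 0, 0, 30],
  [0, 0, 0, 0, 0, 0, 30],
])

```text
time: 15.03
tcp_pos: [0.5866, 0.0044, 0.0884]
tcp_rot: [-0.0, 0.941, 0.338, -0.001]
ft_force: [-4.3, 2.4, 2.5]
opening: 0.0383
finger_force: 30.0
```

```bash
python3 -c "
from h import *
st()"
```

```text
tcp [0.5866 0.0044 0.0884] fix [-5.2 -1.6] head 39.56 tilt [-1.4e-03  5.0e-04 -1.0e+00] j6 39.4
tool shift mm [ 4.9  2.9 -2.6] wz -174.84
F [-4.3  2.4  2.5] M [0.401 0.737 0.482] Ffix -3.7 3.3 grip 0.03826912880188929 tq6 1.2229890748858452
```

Torque is saturated at about 0.6 N m and the height no longer changes, so the nut appears to be at its stop with the pads slipping. I'll release and check the red mark and the carrier before backing off.

Request:
step_arm([
  [0, 0, 0, 0, 0, 0, 60],
  [0, 0, 0, 0, 0, 0, 88],
  [0, 0, 0, 0, 0, 0, 88],
  [0, 0, 0, 0, 0, 0, 88],
  [0, 0, 0, 0, 0, -20, 88],
  [0, 0, 0, 0, 0, -30, 88],
  [0, 0, 0, 0, 0, -30, 88],
  [0, 0, 0, 0, 0, -10, 88],
  [0, 0, 0, -12, 15, 0, 88],
  [0, 0, 0, -23, 28, 0, 88],
])

```text
time: 15.87
tcp_pos: [0.5876, -0.0496, 0.1789]
tcp_rot: [0.0, 0.941, 0.339, 0.001]
ft_force: [0.0, -0.3, -0.5]
opening: 0.0882
finger_force: 0.0
```

Request:
step_arm([
  [0, 0, 0, -23, 28, 0, 88],
  [0, 0, 0, -23, 28, 0, 88],
  [0, 0, 0, -23, 28, 0, 88],
  [0, 0, 0, -23, 28, 0, 88],
  [0, 0, 0, 0, 0, 0, 88],
  [0, 0, 0, 0, 0, 0, 88],
])

```text
time: 16.37
tcp_pos: [0.587, -0.1979, 0.1774]
tcp_rot: [-0.0, 0.942, 0.336, -0.0]
ft_force: [0.5, -0.0, -0.0]
opening: 0.0877
finger_force: 0.0
```

Run:
```python
from h import *
st()
im=env.grab_frame("top");s=env.grab_frame("side")
for c,a in blobs(im,(15,120,60),(28,255,255),(260,170,295,205),8): print("brass",c,a,(fix(ray("top",c,.096))*1e3).round(1))
for c,a in blobs(im,(0,150,100),(8,255,255),(260,165,295,216),2): print("red",c,a)
for c,a in blobs(s,(15,120,60),(28,255,255),(245,190,272,222),50): print("sbrass",c,a)
cv2.imwrite("pics/p6.png",np.hstack([cv2.resize(im[155:215,245:311],(396,360),interpolation=2),cv2.resize(s[180:260,220:300],(360,360),interpolation=2)]))
```

```text
tcp [ 0.587  -0.1979  0.1774] fix [ -48.3 -199.3] head 39.27 tilt [-7.e-04  6.e-04 -1.e+00] j6 21.3
tool shift mm [ 132.7 -153.9   86.5] wz -175.13
F [ 0.5 -0.  -0. ] M [-0.011 -0.012 -0.043] Ffix 0.4 -0.1 grip 0.08769863029203268 tq6 -0.1429474912583828
brass [275.15540541 185.69594595] 148 [2.1 0.5]
brass [269.66666667 198.66666667] 12 [-29.7  21.3]
red [272.2 189.4] 5
sbrass [258.11428571 212.28571429] 175
```

View pics/p6.png

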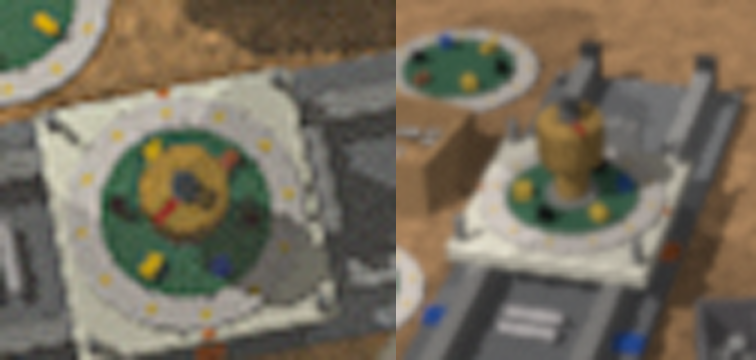

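The carrier is seated with its ticks level with the marks, and the red mark now points down-left in the top view. I'll quantify the turn from the red mark.

Run:
```python
from h import *
def red(im,c,nm,z):
    h=im[c[1]-12:c[1]+13,c[0]-12:c[0]+13].astype(int)
    w=np.clip(h[...,2]-1.9*h[...,1]-10,0,None)*(h[...,2]>90)
    ys,xs=np.nonzero(w); ww=w[ys,xs]
    m=np.hypot(xs-12,ys-12)<10; xs,ys,ww=xs[m],ys[m],ww[m]
    P=np.array([ray("top",(x+c[0]-12,y+c[1]-12),z)[:2] for x,y in zip(xs,ys)])
    mu=np.average(P,axis=0,weights=ww);C=np.cov(P.T,aweights=ww);ev,V=np.linalg.eigh(C)
    v=V[:,1];print(nm,"n",len(P),"mean",mu.round(4),"fix",(fix(mu)*1e3).round(1),"pca",np.degrees(np.arctan2(v[1],v[0])).round(1),ev)
    return mu
a=red(cv2.imread("pics/top0.png"),(299,181),"start",.103)
im=np.mean([env.grab_frame("top").astype(float) for _ in range(4)],0)
b=red(im,(275,186),"now",.0995)
```

```text
start n 5 mean [ 0.611  -0.0679] fix [  3.1 -77.5] pca 118.1 [4.95816563e-07 1.02040372e-05]
now n 3 mean [0.5809 0.0157] fix [-8.3 10.7] pca 137.2 [-8.47032947e-22  1.56333122e-05]
```

Run:
```python
from h import *
b=tri((275.15,185.7),(258.1,212.3));print(b.round(4),(fix(b)*1e3).round(1))
go([.591,.005,.178],39.3)
```

```text
[0.5939 0.0071 0.0784] [ 2.5 -0.5]
tcp [ 0.5875 -0.1953  0.1784] fix [ -47.2 -196.9] head 39.5 tilt [ 0.  0. -1.] j6 21.3
tool shift mm [ 130.1 -152.4    0.4] wz 0.2
```

Request:
step_arm([
  [0, 0, 0, 12, -15, 0, 88],
  [0, 0, 0, 23, -28, 0, 88],
  [0, 0, 0, 23, -28, 0, 88],
  [0, 0, 0, 23, -28, 0, 88],
  [0, 0, 0, 23, -28, 0, 88],
  [0, 0, 0, 20, -20, 0, 88],
  [0, 0, 0, 8, -7, 0, 88],
  [0, 0, 0, 0, 0, 0, 88],
  [0, 0, 0, 0, 0, 0, 88],
])

```text
time: 17.42
tcp_pos: [0.5916, 0.0061, 0.1784]
tcp_rot: [0.0, 0.941, 0.338, -0.0]
ft_force: [0.1, -0.7, -0.6]
opening: 0.088
finger_force: 0.0
```

Run:
```python
from h import *
go([.591,.005,.0875],39.3)
```

```text
tcp [0.5916 0.0061 0.1784] fix [ 0.1 -1. ] head 39.47 tilt [ 1.e-04 -4.e-04 -1.e+00] j6 39.8
tool shift mm [-1.2  0.4 90.9] wz 0.17
```

Request:
step_arm([
  [0, 0, 0, 0, 0, 15, 88],
  [0, 0, 0, 0, 0, 25, 88],
  [0, 0, 0, 0, 0, 25, 88],
  [0, 0, 0, 0, 0, 18, 88],
  [0, 0, 0, 0, 0, 8, 88],
  [0, 0, 0, 0, 0, 0, 70],
  [0, 0, 0, 0, 0, 0, 50],
])

```text
time: 18.0
tcp_pos: [0.5919, 0.0053, 0.088]
tcp_rot: [0.0, 0.942, 0.337, 0.0]
ft_force: [-0.2, -1.0, 0.1]
opening: 0.0767
finger_force: 0.0
```

Request:
step_arm([
  [0, 0, 0, 0, 0, 0, 30],
  [0, 0, 0, 0, 0, 0, 30],
  [0, 0, 0, 0, 0, 0, 30],
  [0, 0, 0, 0, 0, 0, 30],
  [0, 0, 0, 0, 0, 0, 30],
  [0, 0, 0, 0, 0, 0, 30],
])

```text
time: 18.5
tcp_pos: [0.5908, 0.0074, 0.0875]
tcp_rot: [-0.001, 0.941, 0.337, -0.001]
ft_force: [-4.6, 4.6, 7.2]
opening: 0.0381
finger_force: 30.0
```

Run:
```python
from h import *
st()
```

```text
tcp [0.5908 0.0074 0.0875] fix [-0.5  0.4] head 39.41 tilt [-0.0025  0.002  -1.    ] j6 39.9
tool shift mm [-0.2  2.5 -3.5] wz -174.99
F [-4.6  4.6  7.2] M [0.66  0.568 0.034] Ffix -3.5 5.4 grip 0.038149461417406896 tq6 -0.002352464071009308
```

Request:
step_arm([
  [0, 0, 0, 0, 0, 0, 46],
  [0, 0, 0, 0, 0, 0, 46],
  [0, 0, 0, -2, -1.3, -0.5, 46],
  [0, 0, 0, 0, 0, 0, 46],
  [0, 0, 0, 0, 0, 0, 46],
  [0, 0, 0, 0, 0, 0, 30],
  [0, 0, 0, 0, 0, 0, 30],
  [0, 0, 0, 0, 0, 0, 30],
])

```text
time: 19.17
tcp_pos: [0.589, 0.0063, 0.0879]
tcp_rot: [-0.0, 0.941, 0.337, -0.0]
ft_force: [-2.4, 2.1, 2.3]
opening: 0.038
finger_force: 30.0
```

Run:
```python
from h import *
st()
```

```text
tcp [0.589  0.0063 0.0879] fix [-2.4 -0.3] head 39.41 tilt [-6.e-04  3.e-04 -1.e+00] j6 39.8
tool shift mm [ 1.8  2.8 -3.1] wz -174.99
F [-2.4  2.1  2.3] M [0.217 0.365 0.021] Ffix -1.8 2.5 grip 0.03804119897829203 tq6 -0.0037382886512205005
```

Request:
step_arm([
  [0, 0, 3, 0, 0, 0, 30],
  [0, 0, 3, 0, 0, 0, 30],
  [0, 0, 0, 0, 0, 0, 30],
])

```text
time: 19.42
tcp_pos: [0.5889, 0.0062, 0.0879]
tcp_rot: [-0.0, 0.958, 0.287, -0.001]
ft_force: [-3.4, 0.3, 1.7]
opening: 0.0383
finger_force: 30.0
```

Run:
```python
from h import *
st()
```

```text
tcp [0.5889 0.0062 0.0879] fix [-2.5 -0.3] head 33.39 tilt [-1.e-03 -3.e-04 -1.e+00] j6 45.9
tool shift mm [ 2.2  2.6 -3.1] wz 178.99
F [-3.4  0.3  1.7] M [0.141 0.623 0.576] Ffix -3.3 1.0 grip 0.03828936380627807 tq6 1.301884576678276
```

Turning raised the torque from 0.02 to 0.58 N m at once, which confirms the hard stop. I'll reverse now, first a little to find where the torque unloads.

Request:
step_arm([
  [0, 0, -1, 0, 0, 0, 30],
  [0, 0, 0, 0, 0, 0, 30],
])

```text
time: 19.58
tcp_pos: [0.5889, 0.0062, 0.0879]
tcp_rot: [-0.0, 0.955, 0.297, -0.0]
ft_force: [-4.7, 1.4, 4.5]
opening: 0.0381
finger_force: 30.0
```

```bash
python3 -c "
from h import *
st()"
```

```text
tcp [0.5889 0.0062 0.0879] fix [-2.5 -0.3] head 34.57 tilt [-9.e-04  2.e-04 -1.e+00] j6 44.6
tool shift mm [ 2.2  2.7 -3.2] wz -179.83
F [-4.7  1.4  4.5] M [0.242 0.721 0.266] Ffix -4.3 2.4 grip 0.038123220412247964 tq6 0.09414254687726498
```

Request:
step_arm([
  [0, 0, -1, 0, 0, 0, 30],
  [0, 0, 0, 0, 0, 0, 30],
])

```text
time: 19.75
tcp_pos: [0.5889, 0.0062, 0.0879]
tcp_rot: [-0.0, 0.952, 0.305, -0.0]
ft_force: [-4.5, 1.8, 3.5]
opening: 0.0381
finger_force: 30.0
```

```bash
python3 -c "
from h import *
st()"
```

```text
tcp [0.5889 0.0062 0.0879] fix [-2.5 -0.4] head 35.5 tilt [-9.e-04  5.e-04 -1.e+00] j6 43.7
tool shift mm [ 2.1  2.7 -3.1] wz -178.9
F [-4.5  1.8  3.5] M [0.257 0.788 0.073] Ffix -4.0 2.7 grip 0.038087277601714264 tq6 -0.1802167296409607
```

Request:
step_arm([
  [0, 0, -2, -0.3, -0.5, -0.3, 30],
  [0, 0, -6, 0, 0, -0.14, 30],
  [0, 0, -6, 0, 0, -0.14, 30],
  [0, 0, -6, 0, 0, -0.14, 30],
  [0, 0, -6, 0, 0, -0.14, 30],
  [0, 0, -6, 0, 0, -0.14, 30],
  [0, 0, -6, 0, 0, -0.14, 30],
  [0, 0, -4, 0, 0, -0.1, 30],
  [0, 0, 0, 0, 0, 0, 30],
])

```text
time: 20.5
tcp_pos: [0.589, 0.0061, 0.089]
tcp_rot: [0.0, 0.78, 0.626, 0.0]
ft_force: [-0.4, 0.4, -2.1]
opening: 0.038
finger_force: 30.0
```

```bash
python3 -c "
from h import *
st()"
```

```text
tcp [0.589  0.0061 0.089 ] fix [-2.4 -0.5] head 77.57 tilt [ 1.e-03 -1.e-04 -1.e+00] j6 1.6
tool shift mm [-0.2  3.3 -2. ] wz -136.83
F [-0.4  0.4 -2.1] M [-0.063 -0.139  0.004] Ffix -0.3 0.5 grip 0.03804663814743618 tq6 -1.0001608729362488
```

Request:
step_arm([
  [0, 0, -3, 0, 0, -0.07, 30],
  [0, 0, -6, 0, 0, -0.14, 30],
  [0, 0, -7, 0, 0, -0.16, 30],
  [0, 0, -7, 0, 0, -0.16, 30],
  [0, 0, -7, 0, 0, -0.16, 30],
  [0, 0, -7, 0, 0, -0.16, 30],
  [0, 0, -7, 0, 0, -0.16, 30],
  [0, 0, -4.4, 0, 0, -0.1, 30],
  [0, 0, 0, 0, 0, 0, 30],
  [0, 0, 0, 0, 0, 0, 30],
])

```text
time: 21.33
tcp_pos: [0.5892, 0.0062, 0.0901]
tcp_rot: [0.001, 0.457, 0.889, 0.0]
ft_force: [4.2, 0.9, -3.6]
opening: 0.0384
finger_force: 30.0
```

Run:
```python
from h import *
st()
s=env.grab_frame("side")
cv2.imwrite("pics/p7.png",cv2.resize(s[170:270,205:315],None,fx=5,fy=5,interpolation=2))
```

```text
tcp [0.5892 0.0062 0.0901] fix [-2.2 -0.4] head 125.58 tilt [ 0.0017 -0.     -1.    ] j6 -46.4
tool shift mm [-2.5  1.9 -0.9] wz -88.82
F [ 4.2  0.9 -3.6] M [ 0.136 -0.865  0.08 ] Ffix 4.3 0.0 grip 0.03838745164886025 tq6 -0.20416708197444677
```

View pics/p7.png

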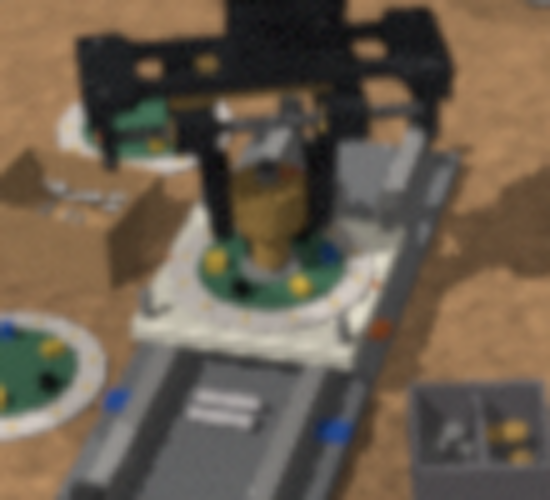

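The side view shows the nut gripped, with its red mark at about (287,172). The carrier tick at (375,285) is in line with the fixture's orange mark at (380,328). The nut is backed off about 90°, so I'm handing in.

```bash
python3 -c "
from cell import env
print(env.sign_off())"
```

```text
the job is handed in; nothing more can be done
None
```

The job is handed in: the carrier is seated at the orange station, and the nut was screwed down to its hard stop, backed off about 90°, and is still gripped there; sign-off returned no verdict.

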